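Hold the corner post of a plate tray for screwing

ROBOT

A 6-joint arm with a two-finger parallel gripper is mounted at the origin on the work surface. World frame = base frame: x ahead of the robot, y to its left, z up, the work surface at z = 0. Lengths are in m, angles in degrees, forces in N, time in s.
With the tool pointing down it reaches from about 0.35 to 0.875 m from the base axis. Payload 4.2 kg.
Tool frame: the origin (TCP) lies on the front face of the gripper's body, between the roots of the fingers; the fingertips stand finger_overhang ahead of it and the grasp point (between the pads) lies 51 mm ahead of it (finger_overhang is the distance from the TCP to the fingertips, in m); z points along the fingers, y is the line along which they close (so a half turn about z gives the same grasp; the last joint's range is limited). The gripper opens to 87 mm and grips with 3 to 60 N. Pads are 19 mm wide; open, the fingers measure 117 mm over their backs; the gripper's body (75 mm by 190 mm) begins 51 mm behind the grasp point.
Start: joints at [90.676, 22.042, 0.453, 0, -68.411, -14.817], TCP at [0.153, 0.606, 0.292] pointing down, gripper open.
Joint ranges: [-179.83, 179.83], [-69.29, 118.12], [-61.27, 80.66], [-181.25, 117.63], [-171.15, -9.14], [-177.46, 177.46]. Speed limits (degrees/s): [159.86, 159.86, 180, 180, 180, 180].

INTERFACE

Orientations are given as a 3x3 rotation matrix whose columns are the frame's x, y, z axes.
In Python, from station import sense, capture, camera_model, finish_job, finger_overhang gives the robot as it stands. The module is installed in compiled form; this text tells all that it offers.
- The arm moves only by the tool jog_arm, never from a script. Its argument "rows" is a list that holds one entry, the list of rows, each a list of 4 numbers: the shift along the tool's x, y, z in m, then the turn about the tool's z in rad. A call has 1 to 20 rows; each row shifts and turns the commanded pose from where the row before left it, along the tool's axes as they then stand; what a row does not reach is not made up. A row lasts 1/8 s, in which the tool goes at most 62.5 mm and 10.7 degrees, less where a joint would pass 70% of its speed; a pose out of reach is approached as far as the arm can. A call is refused whole if a number of a shift passes 0.0625 or a number of a turn 0.188, either way. A call with a gripper value outside its range is refused whole. "claw" is the opening, from 0 (shut) to 1 (fully open), set as the call begins (left out, the last holds). The fingers move at their own pace and stop on an object; the grip force is fixed at half the most. Time passes only in rows, so rows that do not move let the fingers close. It gives the time, the measured TCP pose, the force, the opening and the grip force at its end, in the units of the state.
- sense(): the state, without advancing time (a new reading comes with each control period).
- capture(name): name is "scene" or "top" or "wrist"; returns the picture (420x560x3 uint8, red, green, blue); there is no depth.
- camera_model(name): a dict with "fovy" (degrees; the focal length in pixels is half the picture's height over the tangent of half this angle, whatever the lens; pixels are square), "cx", "cy" (the principal point, pixels), "eye" and "rotation" of the camera in the world. Camera axes: x right, y down, z forward; pixel columns grow to the right and rows downward; lengths in m; the calibration is good to about 2 mm. A picture is of the moment at which its call begins: read the wrist's pose just before it. camera_model takes no time and is no camera call; for the wrist camera it gives the pose at the moment of the call.
- finish_job(): hands the job in; it is judged then, once.
The state is a dict: "time_s": time; "joints": joint angles; "joint_velocities": joint speeds; "effort": joint torques, N m; "tcp_pos": TCP position; "ee_rot": TCP orientation; "wrist_force": force on the tool from outside, world axes, zero at the start; "moment": the same for the moment, N m; "gripper_width": opening from 0.0 (shut) to 1.0 (fully open); "gripper_force": force on a finger pad.
Only numpy, scipy, OpenCV 4.12 (cv2) and the standard library are available. Lean on these libraries where they do the work, as an engineer would, in place of code of your own. Each camera call takes 0.05 s, during which the arm holds its last target. There are 200 camera calls.

TASK

The stacking tray for plates on the bench still lacks one corner post: of the three loose posts standing on the bench, pick up the one that is as tall as the post already fitted, and stand it upright on the tray's slats in the empty housing of the end board. Then be my third hand: keep hold of it and press it square against the back of the housing with a steady push of about 12 newtons (a little over a kilo), never ramming it, so that I can drive the screws from the other side. Finish while still gripping and pushing it, do not let go, and leave the other posts, the brush tin, the screwdriver and the box of screws as they stand.

Things in the scene. Friction and masses are not known exactly. Their poses are not given: they have to be found in the camera images.
- housing (a point): Foot of the middle of the empty housing's flat upright back wall, at slat level (35 mm above the bench). The housing is an upright slot 36 mm wide, 10 mm deep, in the end board's inner face, open at the top and towards the tray. x points level into the board (the press direction), y along the board to the fitted post, z up. Inner face at x = -10 mm; level floor for the post from x = -60 to 0 mm.
- end_board: The tray's end board, rigid pine, 20 mm thick, 320 mm long, top 95 mm above the bench (60 above the slats). Origin on the bench under housing, same axes. The slatted tray spans x -280 to 0 mm, y -50 to 270 mm (slats 50 wide, gaps 13.5) and is held fast by 18 mm high stop blocks screwed to the bench within 40 mm round it.
- fitted_post_centre (a point): Centre of the corner post that is already screwed in the other housing: pine, 44 x 30 x 90 mm high, standing on the slats, top 125 mm above the bench. Fixed. Axes as for housing.
- post_centre (a point): Centre (45 mm above its foot) of the loose post to fit: pine, 44 mm (its x) by 30 mm (its y) by 90 mm high (its z), about 0.08 kg, standing on the bench. Its 30 mm width goes between the housing's sides (3 mm play each side), its 44 mm along the housing's x, either way round; when home, 34 mm of it stand out from the board's inner face.
- short_post_centre (a point): Centre (35 mm above its foot) of a look-alike loose post, 44 x 30 mm but only 70 mm high. To be left where it stands.
- tall_post_centre (a point): Centre (55 mm above its foot) of a look-alike loose post, 44 x 30 mm but 110 mm high. To be left where it stands.
- post: The loose post to fit, as above; origin at the middle of its foot.
- brush_tin: Open green tin, 66 mm across and 85 mm high, with brushes that rise to about 200 mm. Origin under its middle. To be left alone.
- screw_box: Open cardboard box of screws, 90 x 70 x 32 mm, origin under its middle, on the bench beyond the tray. To be left alone.
- screwdriver: Screwdriver lying on the bench beyond the tray, about 200 mm long. To be left alone.
Not all that is in view belongs to the job. What is shaped like the post but pink or yellow is not meant.

How it is judged (in metres and radians):
On the way:
1. the post of the right height is carried in the gripper, clear of bench and tray (contact force between the fingers and post above 2 N and height (world z) of post_centre above 0.083 m), for 0.2 s.
At the end, for the whole second after the job is handed in: Through the last second the right post stands at rest in the housing, upright and square within 3 degrees, foot within 4 mm of the slats, face within 2.5 mm of the housing's back; the fingers still hold it (over 4 N) and it presses on the end board with 6 to 20 N (contact force between post and end_board between 6 and 20 N and contact force between the fingers and post above 4 N and x of post_centre in the frame of housing between -0.0245 and -0.0195 m and y of post_centre in the frame of housing between -0.0045 and 0.0045 m and z of post_centre in the frame of housing between 0.041 and 0.049 m and angle between post_centre's own z axis and vertical below 0.05 rad and angle between the x axis of post_centre and the x axis of housing, either way round below 0.06 rad and linear speed of post below 0.01 m/s); the arm keeps its last pose, push and grip.
It fails at once if the post is rammed into the end board (over 45 N) (contact force between post and end_board above 45 N).
It fails at once if another post is shifted or knocked over (distance of any of short_post_centre, tall_post_centre from where it was at the start of the episode above 0.02 m).
It fails at once if brush tin, screw box or screwdriver is shifted (distance of any of brush_tin, screw_box, screwdriver from where it was at the start of the episode above 0.02 m).
It also fails if it takes over 59 s, if anything falls off the work surface, if the arm or the gripper's body presses on something with over 40 N, if the wrist force passes 120 N, or if a joint passes its speed limit or range.

## Working session

There is one attempt and no reset: what is moved stays moved. The work goes in short steps, Python scripts to look and compute and a tool call to move; the robot and the scene stay as the last step left them, time stands still between calls to the robot, and variables do not carry over. Pictures are saved under pics/ and viewed, at most 10 in all, crops included, and the job is handed in when it is done.

Besides the shell and the picture viewer there is one more tool, called after ">>>" by a JSON object that holds its "name" and its "arguments". jog_arm: Moves the arm, as the interface text tells. Its arguments: {"type":"object","properties":{"rows":{"type":"array"},"claw":{"type":"number"}},"required":["rows"]}

```bash
mkdir -p pics; python3 - <<'E'
from station import *
import cv2,json,numpy as np
print(finger_overhang); s=sense(); print(s['time_s'],s['tcp_pos'],np.round(s['ee_rot'],3).tolist(),s['wrist_force'],s['gripper_width'])
ims=[]
for n in ['scene','top','wrist']:
    m=camera_model(n); print(n,{k:np.round(v,4).tolist() for k,v in m.items()})
    im=capture(n)[:,:,::-1]; cv2.imwrite(f'pics/{n}0.png',im)
E
```

```text
0.0697
0.0 [0.15257083 0.60563982 0.29115645] [[0.97, -0.244, -0.0], [-0.244, -0.97, -0.002], [0.0, 0.002, -1.0]] [0.82830865 0.23152012 0.32333075] 0.9976445373392536
scene {'fovy': 42.6871, 'cx': 279.6126, 'cy': 218.6458, 'eye': [1.0732, 0.6983, 0.8093], 'rotation': [[-0.7964, 0.388, -0.4639], [0.6047, 0.5012, -0.6189], [-0.0076, -0.7735, -0.6338]]}
top {'fovy': 53.203, 'cx': 288.94, 'cy': 212.5132, 'eye': [0.3544, -0.0157, 1.1049], 'rotation': [[-0.0029, -0.9825, 0.1864], [-1.0, 0.0029, -0.0005], [-0.0001, -0.1864, -0.9825]]}
wrist {'fovy': 58.788, 'cx': 277.8419, 'cy': 215.1058, 'eye': [0.2256, 0.5886, 0.3835], 'rotation': [[-0.2447, -0.9332, -0.2631], [-0.9696, 0.2358, 0.0654], [0.001, 0.2711, -0.9625]]}
```

View pics/scene0.png

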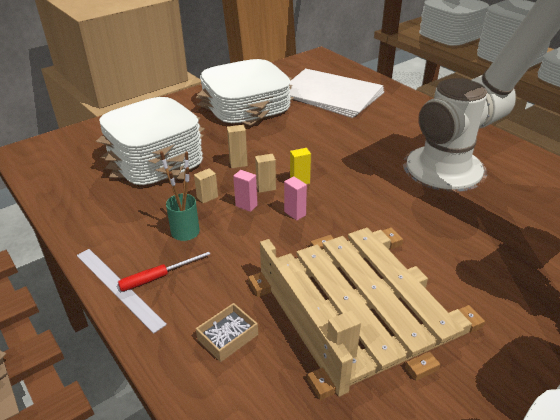

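View pics/top0.png

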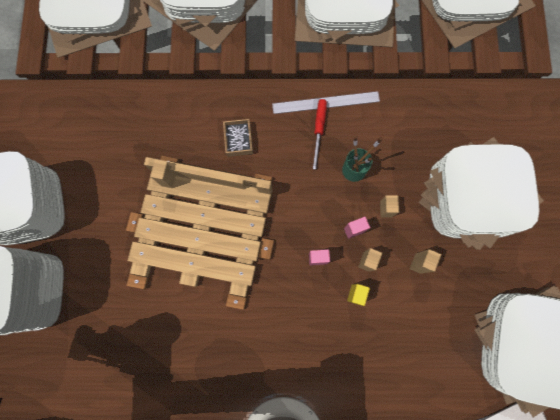

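Scene view: there are three pine posts, at (237,146), (265,173) and (205,186). In the top view they are at (430,260), (372,259) and (392,205). The pink and yellow blocks are decoys. The tray's fitted post is at about (163,173) in top, and the empty housing is near (263,185). Next I'll measure heights across both views and enlarge.

```bash
cat > h.py <<'E'
import numpy as np,cv2
from station import camera_model
def cam(n):
    m=camera_model(n); f=210/np.tan(np.radians(m['fovy']/2)); return f,m['cx'],m['cy'],np.array(m['eye']),np.array(m['rotation'])
def ray(c,p):
    f,cx,cy,e,R=c; d=R@np.array([(p[0]-cx)/f,(p[1]-cy)/f,1]); return e,d/np.linalg.norm(d)
def onz(c,p,z):
    e,d=ray(c,p); return e+d*(z-e[2])/d[2]
def proj(c,P):
    f,cx,cy,e,R=c; q=R.T@(np.array(P)-e); return np.array([cx+f*q[0]/q[2],cy+f*q[1]/q[2]])
E
python3 - <<'E'
from h import *
t=cv2.imread('pics/top0.png'); s=cv2.imread('pics/scene0.png')
def up(im,x0,y0,x1,y1,k): return cv2.resize(im[y0:y1,x0:x1],None,fx=k,fy=k,interpolation=cv2.INTER_CUBIC)
a=up(s,185,115,285,215,4); b=up(t,360,185,460,285,4)
c=up(t,140,150,290,200,5.3333)[:200]
d=up(s,250,220,370,395,1)
out=np.zeros((600,800,3),np.uint8); out[:400,:400]=a; out[:400,400:]=b; c=up(t,140,150,280,200,4); out[400:600,:560]=c
cv2.imwrite('pics/crop1.png',out)
C=cam('scene');T=cam('top')
for n,im in(('scene',s),('top',t)):
    hsv=cv2.cvtColor(im,cv2.COLOR_BGR2HSV)
    m=cv2.inRange(hsv,(10,60,110),(28,170,255)); m=cv2.morphologyEx(m,cv2.MORPH_OPEN,np.ones((3,3)))
    for k in cv2.findContours(m,0,2)[0]:
        A=cv2.contourArea(k);x,y,w,h=cv2.boundingRect(k)
        if 100<A and ((n=='scene' and 180<x<290 and 110<y<210) or (n=='top' and 360<x<450 and 180<y<290)):
            print(n,A,(x,y,w,h),cv2.approxPolyDP(k,2,True)[:,0].tolist())
E
```

```text
top 279.5 (421, 250, 20, 22) [[427, 250], [421, 268], [424, 271], [435, 271], [440, 254]]
top 267.0 (362, 248, 20, 22) [[369, 248], [362, 267], [376, 269], [381, 252]]
top 252.0 (381, 195, 18, 19) [[385, 195], [385, 204], [381, 212], [398, 212], [397, 195]]
```

View pics/crop1.png

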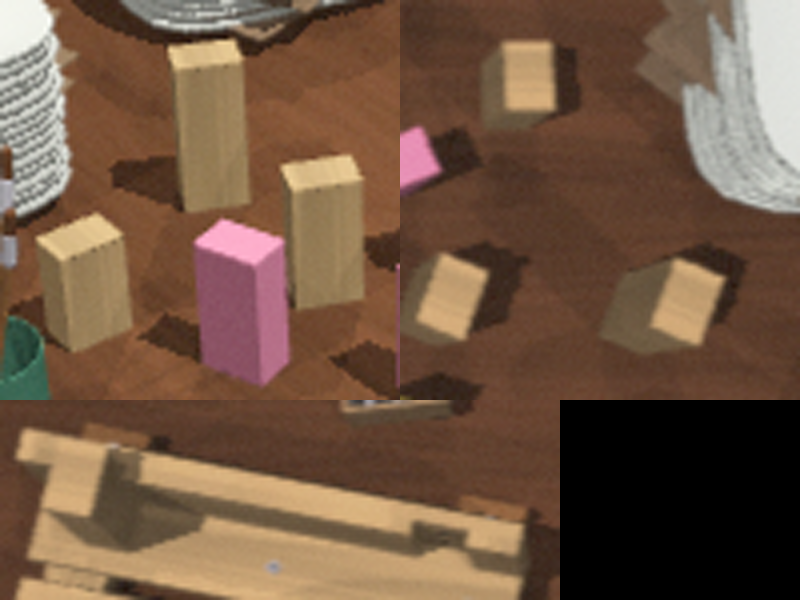

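The crop shows the tall pine post at crop (210,125), the short one at (85,280) and the middle one at (322,230). The middle one (scene 265,173, top 372,259) should be the 90 mm post. The notch of the empty housing is at crop (440,535), which is top (250,183). I'll check heights with numbers and compute poses.

```bash
python3 - <<'E'
from h import *
from scipy.optimize import least_squares
C=cam('scene');T=cam('top')
u=lambda p,o:(np.array(p,float)+.5)/4-.5+np.array(o)
# top faces: corners in crop coords, top view(x-400) and scene
P={'mid':([(41,253),(89,268),(65,340),(17,322)],[(282,170),(349,156),(363,176),(291,190)],[(297,306),(363,299)]),
'tall':([(278,257),(324,277),(303,347),(251,325)],[(168,50),(235,40),(243,60),(177,70)],[(184,211),(249,205)]),
'short':([(102,41),(154,41),(156,111),(103,111)],[(36,237),(97,214),(124,231),(63,257)],[(75,350),(131,326)])}
for n,(a,b,f) in P.items():
    pa=u(np.mean(a,0),(360,185)); pb=u(np.mean(b,0),(185,115))
    (e1,d1),(e2,d2)=ray(T,pa),ray(C,pb)
    k=np.linalg.lstsq(np.c_[d1,-d2],e2-e1,rcond=None)[0]
    X,Y=e1+k[0]*d1,e2+k[1]*d2
    Z=(X+Y)/2
    q=np.array([onz(T,u(p,(360,185)),Z[2]) for p in a])
    L=np.linalg.norm(np.diff(np.r_[q,q[:1]],axis=0),axis=1)
    v=(q[3]-q[0]+q[2]-q[1]); print(n,Z.round(4),'gap',np.linalg.norm(X-Y).round(4),'sides',L.round(3),'long axis deg',np.degrees(np.arctan2(v[1],v[0])).round(1))
    print('  scene corners on z',[onz(C,u(p,(185,115)),Z[2])[:2].round(4).tolist() for p in b],'feet',[onz(C,u(p,(185,115)),0)[:2].round(4).tolist() for p in f])
w=lambda p:(np.array(p,float)+.5)/4-.5+np.array((140,50+0))+np.array((0,0))
w=lambda p:(np.array([p[0],p[1]-400],float)+.5)/4-.5+np.array((140,150))
for n,p in dict(outL=(22,431),outR=(527,521),inA=(142,482),inB=(412,533),inC=(467,545),inD=(522,557),bkA=(415,520),bkB=(467,531)).items():
    print(n,onz(T,w(p),.095).round(4))
E
```

```text
mid [ 0.4321 -0.2176  0.0879] gap 0.0035 sides [0.03  0.046 0.03  0.045] long axis deg 159.1
  scene corners on z [[0.4482, -0.2336], [0.4062, -0.2211], [0.4129, -0.1976], [0.4568, -0.212]] feet [[0.4558, -0.2119], [0.4183, -0.1923]]
tall [ 0.4264 -0.353   0.1074] gap 0.0045 sides [0.029 0.044 0.033 0.044] long axis deg 157.4
  scene corners on z [[0.4412, -0.3712], [0.3994, -0.3552], [0.4099, -0.3305], [0.4505, -0.3461]] feet [[0.4534, -0.3463], [0.4147, -0.3253]]
short [ 0.5717 -0.2747  0.0699] gap 0.003 sides [0.033 0.045 0.033 0.045] long axis deg 178.4
  scene corners on z [[0.5932, -0.2875], [0.551, -0.2861], [0.5477, -0.2603], [0.5911, -0.2593]] feet [[0.591, -0.2588], [0.5504, -0.2586]]
outL [0.6882 0.345  0.095 ]
outR [0.6288 0.0273 0.095 ]
inA [0.6547 0.2679 0.095 ]
inB [0.6213 0.0987 0.095 ]
inC [0.6136 0.0644 0.095 ]
inD [0.6058 0.0302 0.095 ]
bkA [0.6297 0.0969 0.095 ]
bkB [0.6225 0.0645 0.095 ]
```

The middle post measures 88 mm high (90 expected), tall 107 and short 70. So the middle post at (0.432,-0.218) is the one. The board length measures 323 mm against 320. Now I'll move over the housing for a closer look.

>>> {"name": "jog_arm", "arguments": {"rows": [[[0.037,0.0265,0,0],[0.037,0.0265,0,0],[0.037,0.0265,0,0],[0.037,0.0265,0,0],[0.037,0.0265,0,0],[0.037,0.0265,0,0],[0.037,0.0265,0,0],[0.037,0.0265,0,0],[0.037,0.0265,0,0],[0.037,0.0265,0,0],[0.037,0.0265,0,0],[0.037,0.0265,0,0],[0.037,0.0265,0,0],[0.037,0.0265,0,0],[0,0,0,0],[0,0,0,0],[0,0,0,0]]]}}

```text
time_s: 2.28
tcp_pos: [0.5637, 0.1206, 0.2923]
ee_rot: [[0.97, -0.243, -0.0], [-0.243, -0.97, 0.0], [-0.0, -0.0, -1.0]]
wrist_force: [0.0, 0.1, -0.7]
gripper_width: 1.0
gripper_force: 0.0
```

```bash
python3 - <<'E'
from h import *
from station import *
import pickle
s=sense();pickle.dump(cam('wrist'),open('w1.pkl','wb'))
im=capture('wrist')[:,:,::-1];cv2.imwrite('pics/w1.png',im);print(s['time_s'],s['tcp_pos'],np.round(s['ee_rot'],3).tolist())
c=cam('wrist')
print('expected housing px',proj(c,(0.627,0.079,0.035)),proj(c,(0.627,0.079,0.095)))
E
```

```text
2.275 [0.56370903 0.1205514  0.29229864] [[0.97, -0.243, -0.0], [-0.243, -0.97, 0.0], [-0.0, -0.0, -1.0]]
expected housing px [307.16074699 114.12304581] [313.12718877 114.96110119]
```

View pics/w1.png

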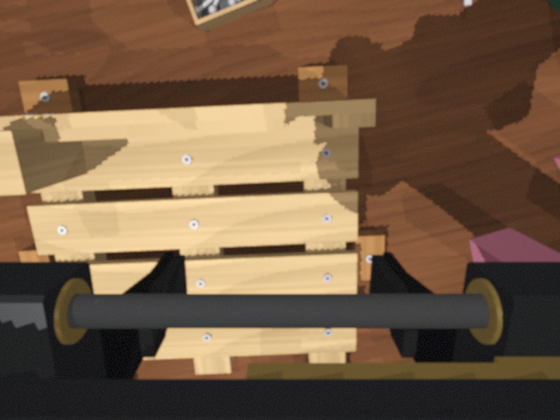

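The wrist view shows the end board's top as a band from (0,118) to (375,110), with the notch near (325,115) in the gripper's shadow. I'll enlarge it.

```bash
python3 - <<'E'
from h import *
im=cv2.imread('pics/w1.png')
c=cv2.resize(im[85:165,260:390],None,fx=6,fy=6,interpolation=cv2.INTER_CUBIC)
l=cv2.cvtColor(c,cv2.COLOR_BGR2LAB);l[:,:,0]=cv2.createCLAHE(3,(2,2)).apply(l[:,:,0])
cv2.imwrite('pics/w1c.png',cv2.cvtColor(l,cv2.COLOR_LAB2BGR))
E
```

```text
(no output)
```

View pics/w1c.png

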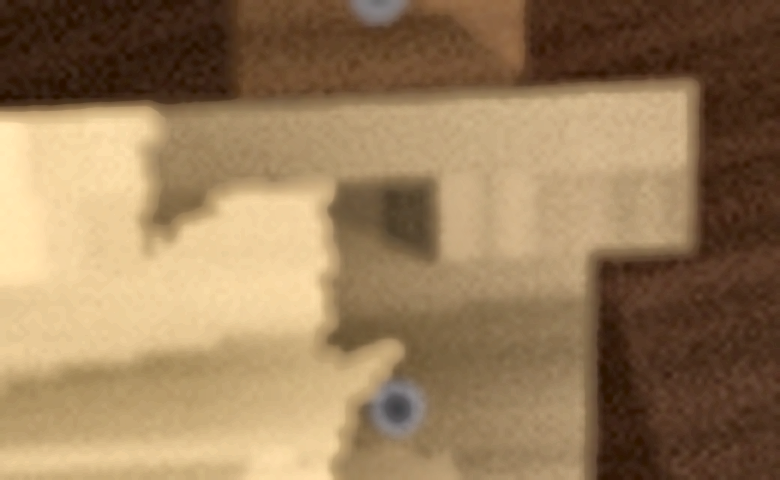

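```bash
python3 - <<'E'
from h import *
import pickle
from scipy.optimize import least_squares
W=pickle.load(open('w1.pkl','rb'));T=cam('top')
u=lambda p:(np.array(p,float)+.5)/6-.5+np.array((260,85))
w=lambda p:(np.array([p[0],p[1]-400],float)+.5)/4-.5+np.array((140,150))
A=[((437,178),(0,-18)),((437,258),(-10,-18)),((697,83),(10,-50)),((697,248),(-10,-50)),((147,253),(-10,18))]
B=[((22,431),(10,270)),((527,521),(10,-50)),((412,533),(-10,18)),((467,545),(-10,-18)),((522,557),(-10,-50)),((415,520),(0,18)),((467,531),(0,-18))]
def fit(pts,n):
    q=np.array([p for p,_ in pts])[:,:2];m=np.array([k for _,k in pts])/1000
    f=lambda v:(np.array([[np.cos(v[2]),-np.sin(v[2])],[np.sin(v[2]),np.cos(v[2])]])@m.T).T+v[:2]-q
    r=least_squares(lambda v:f(v).ravel(),[.627,.08,-.18]);print(n,r.x[:2].round(4),np.degrees(r.x[2]).round(2),'res mm',(1000*f(r.x)).round(1).tolist())
a=[(onz(W,u(p),.095),k) for p,k in A];b=[(onz(T,w(p),.095),k) for p,k in B]
fit(a,'wrist');fit(b,'top');fit(a+b,'both')
# decoy heights from scene: foot/top
s=cv2.imread('pics/scene0.png');t=cv2.imread('pics/top0.png')
for n,im in(('scene',s),('top',t)):
    hsv=cv2.cvtColor(im,cv2.COLOR_BGR2HSV)
    for col,lo,hi in(('pink',(150,80,80),(179,255,255)),('yel',(24,180,100),(34,255,255)),('green',(60,100,30),(95,255,255))):
        for k in cv2.findContours(cv2.inRange(hsv,lo,hi),0,2)[0]:
            if cv2.contourArea(k)>80: print(n,col,cv2.boundingRect(k),cv2.approxPolyDP(k,2,True)[:,0].tolist())
E
```

```text
wrist [0.6287 0.082 ] -13.28 res mm [[0.7, -0.3], [0.5, 0.0], [-0.2, -0.3], [-0.1, 0.9], [-0.8, -0.3]]
top [0.6268 0.0797] -10.91 res mm [[-0.5, -2.0], [-1.7, 1.5], [-1.0, 0.6], [0.0, -0.5], [1.7, 2.3], [0.5, 0.5], [0.9, -2.4]]
both [0.6272 0.0808] -10.97 res mm [[-0.1, -1.6], [-0.4, -1.7], [0.3, -1.5], [0.3, -1.1], [-3.1, -1.7], [0.2, -1.0], [-1.3, 2.6], [-0.5, 1.7], [0.4, 0.7], [2.1, 3.4], [1.0, 1.6], [1.3, -1.4]]
scene pink (284, 177, 23, 43) [[292, 177], [284, 181], [284, 210], [298, 219], [305, 215], [306, 185], [302, 184], [296, 189], [297, 183], [301, 182]]
scene pink (233, 170, 24, 42) [[239, 170], [233, 176], [235, 203], [250, 211], [256, 205], [255, 175]]
scene yel (290, 148, 21, 36) [[292, 150], [290, 177], [294, 175], [307, 183], [310, 153], [306, 148]]
scene green (167, 195, 32, 45) [[190, 195], [184, 212], [179, 211], [174, 197], [167, 203], [170, 225], [173, 226], [171, 231], [178, 239], [189, 239], [198, 232], [195, 203]]
top pink (309, 249, 22, 16) [[329, 250], [311, 250], [309, 264], [329, 262]]
top pink (344, 216, 27, 23) [[364, 216], [345, 226], [348, 238], [370, 227]]
```

```bash
python3 - <<'E'
from h import *
import pickle
W=pickle.load(open('w1.pkl','rb'));T=cam('top')
g=cv2.cvtColor(cv2.imread('pics/w1.png'),cv2.COLOR_BGR2GRAY).astype(float)
g=cv2.GaussianBlur(g,(5,5),0);P=[]
for x in list(range(90,295,4))+list(range(352,370,3)):
    d=np.gradient(g[88:128,x]); r=d.argmax(); k=np.arange(max(r-2,0),r+3); k=k[k<40]; P.append((x,88+(k*np.maximum(d[k],0)).sum()/np.maximum(d[k],0).sum()))
q=np.array([onz(W,p,.095)[:2] for p in P])
l=cv2.fitLine(q.astype(np.float32),cv2.DIST_HUBER,0,1e-5,1e-5).ravel();n=np.array([-l[1],l[0]])
print('wrist outer heading',np.degrees(np.arctan2(l[1],l[0])),'res mm',(1000*(q-l[2:])@n).round(1).tolist())
g=cv2.GaussianBlur(cv2.cvtColor(cv2.imread('pics/top0.png'),cv2.COLOR_BGR2GRAY).astype(float),(3,3),0);P=[]
for x in list(range(182,252,2)):
    y0=int(158+(x-146)*.18)-6; d=np.gradient(g[y0:y0+13,x]); r=d.argmax(); k=np.arange(max(r-2,0),min(r+3,13)); P.append((x,y0+(k*np.maximum(d[k],0)).sum()/np.maximum(d[k],0).sum()))
q=np.array([onz(T,p,.095)[:2] for p in P])
l2=cv2.fitLine(q.astype(np.float32),cv2.DIST_HUBER,0,1e-5,1e-5).ravel();n=np.array([-l2[1],l2[0]])
print('top outer heading',np.degrees(np.arctan2(l2[1],l2[0])),'res',(1000*(q-l2[2:])@n).round(1).tolist())
for ll in(l,l2):
    h=np.arctan2(ll[1],ll[0]); h+=np.pi*(h<0); ax=np.array([np.sin(h),-np.cos(h)]); print('x-axis',np.degrees(np.arctan2(ax[1],ax[0])),'outer plane at x.n=',ax@ll[2:], 'origin(.628,.081) to it', ax@(ll[2:]-np.array([.628,.081])))
E
```

```text
wrist outer heading 78.49073 res mm [-0.1, 0.0, 0.1, 0.1, 0.2, -0.1, -0.0, 0.0, 0.1, 0.1, -0.1, -0.1, 0.0, 0.1, 0.1, 0.2, -0.0, 0.0, 0.1, 0.1, -0.2, -0.1, -0.0, 0.0, 0.1, 0.1, -0.1, -0.1, -0.0, 0.0, 0.1, -0.2, -0.1, -0.1, 0.0, 0.0, -0.2, -0.1, -0.1, -0.0, 0.0, -0.3, -0.2, -0.1, -0.0, 0.0, -0.3, -0.2, -0.1, 0.1, 0.1, 0.1, 0.1, 0.1, 0.1, 0.2, 0.2, -0.0]
top outer heading 78.64034 res [-0.4, 0.1, -0.3, -0.2, -0.0, -0.1, 0.1, 0.0, -0.1, -0.1, 0.1, 0.0, -0.1, -0.2, 0.1, -0.3, 0.1, 0.1, -0.0, 0.0, -0.1, 0.1, 0.2, 0.1, 0.0, -0.0, 0.2, 0.1, -0.2, 0.3, 0.1, -0.1, -0.1, 0.0, -0.2]
x-axis -11.509262397965182 outer plane at x.n= 0.6087115776908422 origin(.628,.081) to it 0.009500745484044042
x-axis -11.359653934385223 outer plane at x.n= 0.6085231518765094 origin(.628,.081) to it 0.008779926846031946
```

Two views agree on the board: the housing x-axis heads at -11.45° and the origin is at about (0.6273, 0.0821). Now to the post, stopping 40 mm short of it so the wrist camera can see it.

>>> {"name": "jog_arm", "arguments": {"rows": [[[-0.0106,0.0445,0,0],[-0.0106,0.0445,0,0],[-0.0106,0.0445,0,0],[-0.0106,0.0445,0,0],[-0.0106,0.0445,0,0],[-0.0106,0.0445,0,0],[-0.0106,0.0445,0,0],[-0.0106,0.0445,0,0],[0,0,0,0.12],[0,0,0,0],[0,0,0,0]]]}}

```text
time_s: 3.7
tcp_pos: [0.3954, -0.2041, 0.2924]
ee_rot: [[0.935, -0.356, 0.0], [-0.356, -0.935, -0.0], [0.0, -0.0, -1.0]]
wrist_force: [0.1, -0.5, -1.2]
gripper_width: 0.999
gripper_force: 0.0
```

```bash
python3 - <<'E'
from h import *
from station import *
import pickle
s=sense();c=cam('wrist');pickle.dump(c,open('w2.pkl','wb'))
im=capture('wrist')[:,:,::-1];cv2.imwrite('pics/w2.png',im);print(s['time_s'],s['tcp_pos'],np.round(s['ee_rot'],3).tolist())
print('expected post top px',proj(c,(0.432,-0.218,0.09)))
cv2.imwrite('pics/w2c.png',cv2.resize(im[40:280,140:460],None,fx=2.5,fy=2.5,interpolation=cv2.INTER_CUBIC))
E
```

```text
3.7 [ 0.39535297 -0.20411829  0.29240744] [[0.935, -0.356, 0.0], [-0.356, -0.935, -0.0], [0.0, -0.0, -1.0]]
expected post top px [279.72965088 157.25960714]
```

View pics/w2c.png

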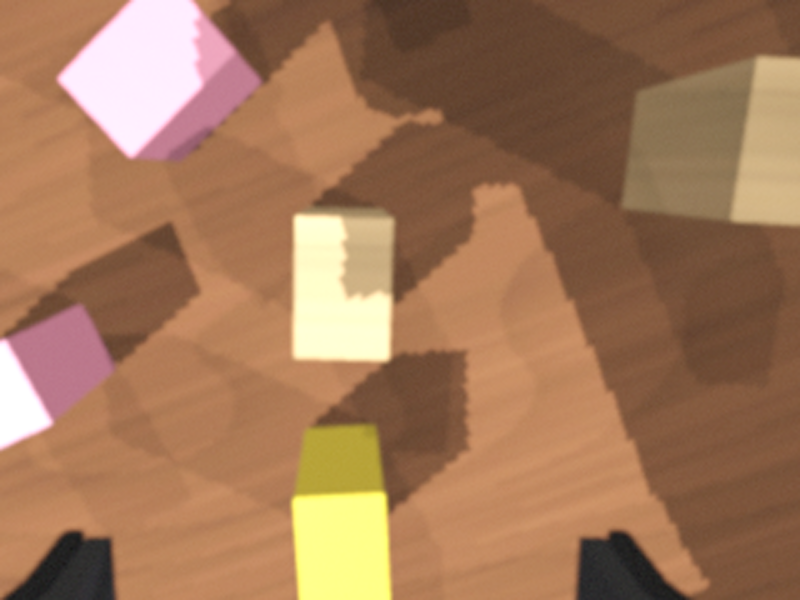

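The crop shows the chosen post's top face, with corners (294,214), (395,216), (391,360) and (293,359). Pink is at (150,75) and (30,390), yellow at (340,545), tall at (780,140). I'll compute its pose and the decoy clearance.

```bash
python3 - <<'E'
from h import *
import pickle
W=pickle.load(open('w2.pkl','rb'))
u=lambda p:(np.array(p,float)+.5)/2.5-.5+np.array((140,40))
q=np.array([onz(W,u(p),.09)[:2] for p in [(294,214),(395,216),(391,360),(293,359)]])
print('sides',np.linalg.norm(np.diff(np.r_[q,q[:1]],axis=0),axis=1).round(4)); c=q.mean(0)
v=q[0]+q[1]-q[2]-q[3]; v2=q[0]+q[3]-q[1]-q[2]
print('centre',c.round(4),'x head',np.degrees(np.arctan2(v[1],v[0])),'y head-90',np.degrees(np.arctan2(v2[1],v2[0]))-90)
R=np.array([[.935,-.356],[-.356,-.935]]);tcp=np.array([.39535,-.2041])
print('tool delta to centre',(R.T@(c-tcp)).round(4))
for n,p in dict(pinkA=(60,78),pinkB=(135,157),pink2a=(52,424),pink2b=(0,340),yelL=(293,497),yelR=(386,491),tallfoot=(624,207),talltopcorner=(732,220)).items():
    for z in (0,.085,.11): print(n,z,(R.T@(onz(W,u(p),z)[:2]-c)).round(3),end=' ')
    print()
E
```

```text
sides [0.0311 0.045  0.0314 0.0453]
centre [ 0.4343 -0.2166] x head -21.888960340926243 y head-90 -21.69283952376901
tool delta to centre [ 0.0408 -0.0022]
pinkA 0 [ 0.071 -0.11 ] pinkA 0.085 [ 0.063 -0.085] pinkA 0.11 [ 0.06  -0.078] 
pinkB 0 [ 0.041 -0.083] pinkB 0.085 [ 0.04  -0.064] pinkB 0.11 [ 0.039 -0.059] 
pink2a 0 [-0.068 -0.125] pink2a 0.085 [-0.045 -0.097] pink2a 0.11 [-0.039 -0.089] 
pink2b 0 [-0.032 -0.143] pink2b 0.085 [-0.017 -0.111] pink2b 0.11 [-0.013 -0.102] 
yelL 0 [-0.101 -0.022] yelL 0.085 [-0.071 -0.017] yelL 0.11 [-0.062 -0.016] 
yelR 0 [-0.098  0.018] yelR 0.085 [-0.069  0.014] yelR 0.11 [-0.06   0.013] 
tallfoot 0 [0.022 0.112] tallfoot 0.085 [0.025 0.088] tallfoot 0.11 [0.026 0.08 ] 
talltopcorner 0 [0.017 0.156] talltopcorner 0.085 [0.021 0.122] talltopcorner 0.11 [0.022 0.112]
```

Post at (0.4343,-0.2166), heading -21.8°. The body clears the pink block by 8 mm and the tall post by 17 mm with a 6 mm offset grasp toward its rear. Descend.

>>> {"name": "jog_arm", "arguments": {"rows": [[[0.0175,-0.001,0,0.016],[0.0175,-0.001,0,0],[0,0,0,0],[0,0,0.03,0],[0,0,0.03,0],[0,0,0.03,0],[0,0,0.03,0],[0,0,0.03,0],[0,0,0.02,0],[0,0,0.018,0],[0,0,0,0],[0,0,0,0]]]}}

```text
time_s: 5.25
tcp_pos: [0.4289, -0.2158, 0.1047]
ee_rot: [[0.928, -0.373, 0.001], [-0.373, -0.928, -0.0], [0.001, -0.0, -1.0]]
wrist_force: [0.6, 0.4, 1.0]
gripper_width: 0.998
gripper_force: 0.0
```

>>> {"name": "jog_arm", "arguments": {"rows": [[[0,0,0,0],[0,0,0,0],[0,0,0,0],[0,0,0,0],[0,0,0,0],[0,0,0,0],[0,0,0,0],[0,0,0,0]]], "claw": 0}}

```text
time_s: 6.25
tcp_pos: [0.4284, -0.2157, 0.1042]
ee_rot: [[0.928, -0.374, -0.0], [-0.374, -0.928, 0.0], [-0.0, 0.0, -1.0]]
wrist_force: [0.5, -0.7, 0.1]
gripper_width: 0.346
gripper_force: 30.0
```

Gripped at 30.1 mm with 30 N. Now lift, turn and carry to just ahead of the housing.

>>> {"name": "jog_arm", "arguments": {"rows": [[[0,0,-0.015,0],[0,0,-0.03,0],[0,0,-0.03,0],[0,0,-0.035,0],[0,0,-0.035,0],[0,0,-0.015,0],[0,0,0,0],[0,0,0,0]]]}}

```text
time_s: 7.25
tcp_pos: [0.4278, -0.2155, 0.2632]
ee_rot: [[0.928, -0.374, -0.002], [-0.374, -0.928, 0.001], [-0.002, 0.0, -1.0]]
wrist_force: [0.2, 0.7, -2.0]
gripper_width: 0.345
gripper_force: 30.0
```

>>> {"name": "jog_arm", "arguments": {"rows": [[[0,0,0,-0.0915],[0,0,0,-0.0915],[0.0115,-0.0414,0,0],[0.0115,-0.0414,0,0],[0.0115,-0.0414,0,0],[0.0115,-0.0414,0,0],[0.0115,-0.0414,0,0],[0.0115,-0.0414,0,0],[0.0115,-0.0414,0,0],[0.0115,-0.0414,0,0],[0,0,0,0],[0,0,0,0],[0,0,0,0]]]}}

```text
time_s: 8.88
tcp_pos: [0.5838, 0.0897, 0.2638]
ee_rot: [[0.98, -0.199, -0.001], [-0.199, -0.98, -0.001], [-0.001, 0.001, -1.0]]
wrist_force: [0.6, -0.8, -0.8]
gripper_width: 0.344
gripper_force: 30.0
```

```bash
python3 - <<'E'
from h import *
from station import *
import pickle
s=sense();c=cam('wrist');pickle.dump(c,open('w3.pkl','wb'))
im=capture('wrist')[:,:,::-1];cv2.imwrite('pics/w3.png',im);print(s['time_s'],s['tcp_pos'],s['wrist_force'],s['gripper_width'],np.degrees(np.arctan2(s['ee_rot'][1][0],s['ee_rot'][0][0])))
t=capture('top')[:,:,::-1]
cv2.imwrite('pics/t3.png',t)
o=np.zeros((600,800,3),np.uint8)
o[:315]=0; a=cv2.resize(im[20:260,120:440],(800,600),interpolation=cv2.INTER_CUBIC)
cv2.imwrite('pics/w3c.png',a)
O=np.array([.6273,.0821]);h=np.radians(-11.45);X=np.array([np.cos(h),np.sin(h)]);Y=np.array([-X[1],X[0]])
for m in [(0,18),(0,-18),(-10,18),(-10,-18),(10,-50),(-10,-50)]:
    P=O+m[0]/1e3*X+m[1]/1e3*Y; print(m,((proj(c,(*P,.095))-(120,20))*2.5).round(0))
E
```

```text
8.875 [0.58378596 0.08971035 0.26380096] [ 0.58025263 -0.76856937 -0.80659918] 0.3438083273429857 -11.504455210537557
(0, 18) [330. 340.]
(0, -18) [459. 340.]
(-10, 18) [331. 376.]
(-10, -18) [459. 375.]
(10, -50) [576. 303.]
(-10, -50) [572. 375.]
```

View pics/w3c.png

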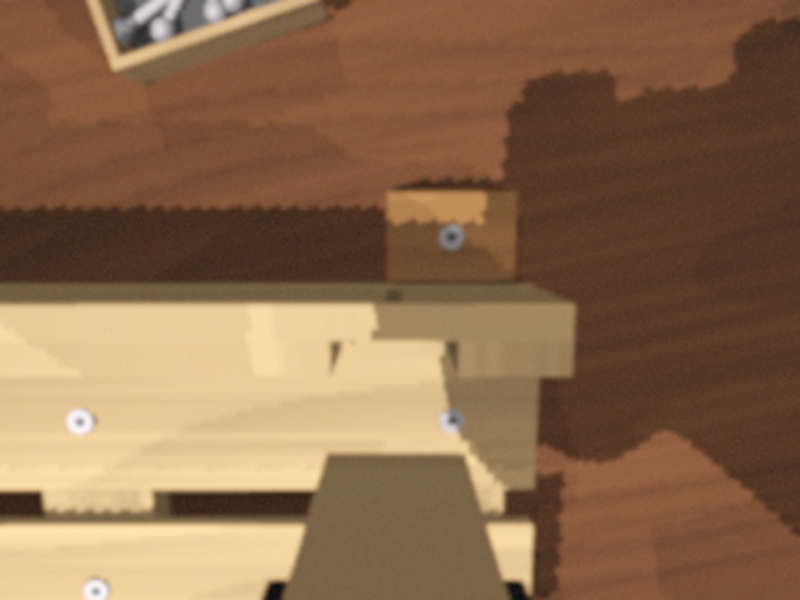

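The predicted notch edges (330..459, 340) fall exactly on the picture's notch. The post's lower front edge is at (328..464, 455). I'll work out the remaining offset.

```bash
python3 - <<'E'
from h import *
import pickle
c=pickle.load(open('w3.pkl','rb'))
O=np.array([.6273,.0821]);h=np.radians(-11.45);X=np.array([np.cos(h),np.sin(h)]);Y=np.array([-X[1],X[0]])
f=lambda p,z:(lambda d:(d@X*1e3,d@Y*1e3))(onz(c,(np.array(p)/2.5+(120,20)),z)[:2]-O)
for p in [(328,455),(464,455)]: print('foot front',np.round(f(p,.160),1))
for p in [(331,342),(459,342),(575,303),(572,376)]: print(p,np.round(f(p,.095),1))
E
```

```text
foot front [-17.   14.4]
foot front [-17.1 -15. ]
(331, 342) [-0.6 17.7]
(459, 342) [ -0.6 -17.9]
(575, 303) [ 10.  -49.7]
(572, 376) [-10.2 -49.9]
```

The post front is at x = -17 mm, y = -0.3 mm and square. Lower to just over the slats.

>>> {"name": "jog_arm", "arguments": {"rows": [[[0,0,0.025,0],[0,0,0.025,0],[0,0,0.025,0],[0,0,0.025,0],[0,0,0.013,0],[0,0,0.008,0],[0,0,0.002,0],[0,0,0,0],[0,0,0,0],[0,0,0,0]]]}}

```text
time_s: 10.22
tcp_pos: [0.5845, 0.0907, 0.1417]
ee_rot: [[0.98, -0.198, 0.001], [-0.198, -0.98, 0.0], [0.001, -0.001, -1.0]]
wrist_force: [0.1, -0.5, -0.9]
gripper_width: 0.344
gripper_force: 30.0
```

>>> {"name": "jog_arm", "arguments": {"rows": [[[0,0,0.0015,0],[0.003,0,0,0],[0.003,0,0,0],[0.003,0,0,0],[0.002,0,0,0],[0.001,0,0,0],[0,0,0,0],[0,0,0,0],[0,0,0,0]]]}}

```text
time_s: 11.35
tcp_pos: [0.596, 0.0883, 0.1398]
ee_rot: [[0.98, -0.198, 0.0], [-0.198, -0.98, 0.0], [0.0, -0.0, -1.0]]
wrist_force: [-0.1, 0.0, -0.8]
gripper_width: 0.346
gripper_force: 30.0
```

```bash
python3 - <<'E'
from station import *
import numpy as np,cv2
for i in range(3):
    s=sense(); print(s['time_s'],np.round(s['tcp_pos'],4),np.round(s['wrist_force'],2),np.round(s['moment'],2)); im=capture('wrist')
cv2.imwrite('pics/w4c.png',cv2.resize(im[60:240,150:390,::-1],(800,600),interpolation=cv2.INTER_CUBIC))
E
```

```text
11.35 [0.596  0.0883 0.1398] [-0.07  0.03 -0.77] [-0.02  0.    0.01]
11.4 [0.596  0.0883 0.1398] [0.39 0.4  0.11] [ 0.02  0.01 -0.  ]
11.45 [0.5961 0.0883 0.1398] [ 0.59 -0.35 -0.59] [-0.    0.07 -0.01]
```

View pics/w4c.png

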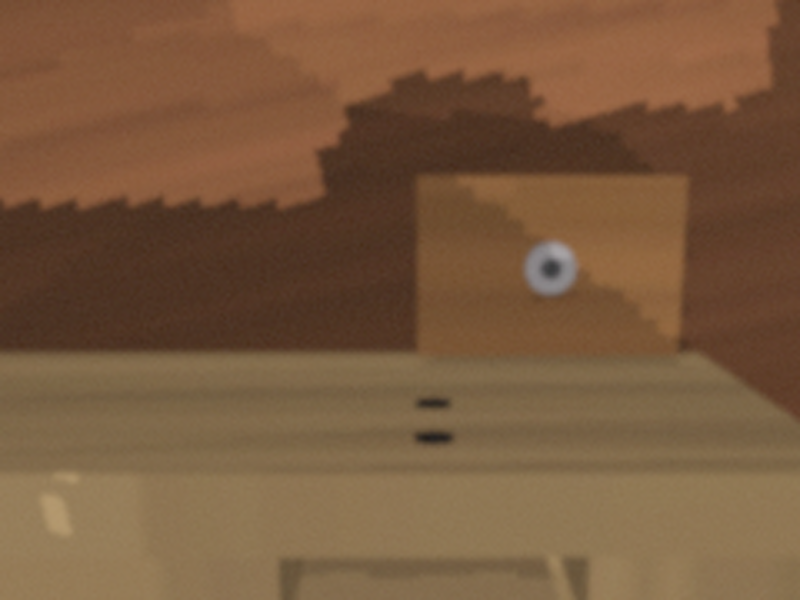

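The post is between the housing's sides (notch at 283..587, 560 in the crop) with no side force. Creep in.

>>> {"name": "jog_arm", "arguments": {"rows": [[[0.0005,0,0,0],[0.0005,0,0,0],[0.0005,0,0,0],[0.0005,0,0,0],[0.0005,0,0,0],[0.0005,0,0,0],[0,0,0,0],[0,0,0,0]]]}}

```text
time_s: 12.5
tcp_pos: [0.599, 0.0877, 0.1397]
ee_rot: [[0.98, -0.198, -0.0], [-0.198, -0.98, -0.0], [-0.0, 0.0, -1.0]]
wrist_force: [-0.2, -0.6, 0.9]
gripper_width: 0.347
gripper_force: 30.0
```

>>> {"name": "jog_arm", "arguments": {"rows": [[[0.0003,0,0,0],[0.0003,0,0,0],[0.0003,0,0,0],[0,0,0,0]]]}}

```text
time_s: 13.0
tcp_pos: [0.6, 0.0875, 0.1398]
ee_rot: [[0.98, -0.199, 0.0], [-0.199, -0.98, 0.0], [0.0, -0.0, -1.0]]
wrist_force: [0.6, 0.3, -0.7]
gripper_width: 0.34
gripper_force: 30.0
```

>>> {"name": "jog_arm", "arguments": {"rows": [[[0.0003,0,0,0],[0.0003,0,0,0],[0,0,0,0]]]}}

```text
time_s: 13.38
tcp_pos: [0.6001, 0.0874, 0.1397]
ee_rot: [[0.98, -0.198, -0.001], [-0.198, -0.98, -0.0], [-0.001, 0.0, -1.0]]
wrist_force: [-2.2, 1.1, 1.0]
gripper_width: 0.345
gripper_force: 30.0
```

>>> {"name": "jog_arm", "arguments": {"rows": [[[0.0003,0,0,0],[0.0003,0,0,0],[0,0,0,0]]]}}

```text
time_s: 13.75
tcp_pos: [0.6001, 0.0873, 0.1396]
ee_rot: [[0.98, -0.198, -0.002], [-0.198, -0.98, -0.0], [-0.002, 0.001, -1.0]]
wrist_force: [-5.1, 0.9, 1.3]
gripper_width: 0.342
gripper_force: 30.0
```

>>> {"name": "jog_arm", "arguments": {"rows": [[[0.0003,0,0,0],[0,0,0,0]]]}}

```text
time_s: 14.0
tcp_pos: [0.6002, 0.0873, 0.1396]
ee_rot: [[0.98, -0.198, -0.003], [-0.198, -0.98, -0.0], [-0.003, 0.001, -1.0]]
wrist_force: [-5.6, 3.2, 2.1]
gripper_width: 0.345
gripper_force: 30.0
```

>>> {"name": "jog_arm", "arguments": {"rows": [[[0.0003,0,0,0],[0.0003,0,0,0],[0.0003,0,0,0],[0,0,0,0],[0,0,0,0]]]}}

```text
time_s: 14.62
tcp_pos: [0.6003, 0.0873, 0.1396]
ee_rot: [[0.98, -0.198, -0.005], [-0.198, -0.98, -0.0], [-0.004, 0.001, -1.0]]
wrist_force: [-8.4, 3.3, 4.6]
gripper_width: 0.345
gripper_force: 30.0
```

```bash
cat > f.py <<'E'
from station import *
import numpy as np
F=[];M=[]
for i in range(8):
    s=sense();F.append(s['wrist_force']);M.append(s['moment']);capture('top')
F=np.mean(F,0);X=np.array([.980,-.1985,0]);Y=np.array([.1985,.98,0])
d=np.array(s['tcp_pos'])-[.6273,.0821,.035]
print(s['time_s'],'F in housing axes',F@X,F@Y,F[2],'M',np.mean(M,0).round(2),'tcp',d@X,d@Y,d[2],s['gripper_width'],s['gripper_force'],'\n',np.round(s['ee_rot'],4).tolist())
E
python3 f.py
```

```text
14.975 F in housing axes -9.12850309058866 1.9293638077987498 4.5497329808388045 M [1.06 2.26 0.12] tcp -0.02751505389400978 -0.0002478424598497562 0.10463314596207171 0.34540224720789564 30.00044405926019 
 [[0.9801, -0.1984, -0.0045], [-0.1984, -0.9801, -0.0003], [-0.0044, 0.0012, -1.0]]
```

>>> {"name": "jog_arm", "arguments": {"rows": [[[0.0003,0,0,0],[0.0003,0,0,0],[0,0,0,0],[0,0,0,0],[0,0,0,0]]]}}

```text
time_s: 15.65
tcp_pos: [0.6003, 0.0872, 0.1395]
ee_rot: [[0.98, -0.198, -0.006], [-0.198, -0.98, -0.001], [-0.006, 0.002, -1.0]]
wrist_force: [-8.8, 4.0, 4.5]
gripper_width: 0.343
gripper_force: 30.0
```

```bash
python3 f.py; python3 - <<'E'
from station import *
import cv2,numpy as np
o=[cv2.resize(capture('scene')[190:400,240:380,::-1],(400,600),interpolation=cv2.INTER_CUBIC),cv2.resize(capture('top')[130:250,200:280,::-1],(400,600),interpolation=cv2.INTER_CUBIC)]
cv2.imwrite('pics/end.png',np.hstack(o))
E
python3 f.py
```

```text
16.0 F in housing axes -10.421689639704033 1.9134004916280238 5.06610001752219 M [1.2  2.59 0.1 ] tcp -0.027419056689467803 -0.0003793279053908383 0.10449327951122614 0.34132172827950913 30.000473144464195 
 [[0.9801, -0.1985, -0.0059], [-0.1985, -0.9801, -0.0005], [-0.0057, 0.0017, -1.0]]
16.5 F in housing axes -10.301656620307527 2.1002505375251372 4.87686656633676 M [1.2  2.58 0.1 ] tcp -0.027442054140351176 -0.0003623604408529357 0.10449306220507426 0.3396828837681067 30.00050283735618 
 [[0.9801, -0.1985, -0.0059], [-0.1985, -0.9801, -0.0005], [-0.0057, 0.0017, -1.0]]
```

View pics/end.png

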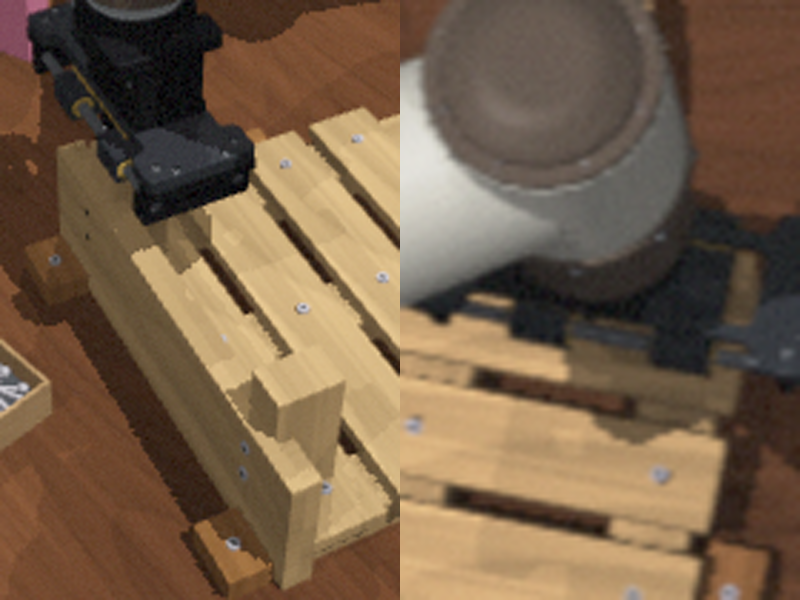

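The picture shows the post standing in the housing with the gripper on it. The push is a steady 10.3 N at the expected home position. One last nudge toward 12 N.

>>> {"name": "jog_arm", "arguments": {"rows": [[[0.0004,0,0,0],[0.0004,0,0,0],[0,0,0,0],[0,0,0,0],[0,0,0,0],[0,0,0,0]]]}}

```text
time_s: 17.3
tcp_pos: [0.6004, 0.0872, 0.1395]
ee_rot: [[0.98, -0.198, -0.007], [-0.198, -0.98, -0.001], [-0.007, 0.002, -1.0]]
wrist_force: [-12.3, 5.6, 7.5]
gripper_width: 0.34
gripper_force: 30.0
```

```bash
python3 f.py
```

```text
17.65 F in housing axes -12.526684897147073 2.839051851930765 6.728877655841062 M [1.51 3.2  0.1 ] tcp -0.02733272767000394 -0.00039484589080486174 0.10452720591485623 0.34464888001587773 30.00077084172517 
 [[0.9801, -0.1985, -0.0074], [-0.1985, -0.9801, -0.0005], [-0.0072, 0.002, -1.0]]
```

Pressing at 12.5 N, steady, with the grip held. Handing in.

```bash
python3 -c "
from station import *
print(finish_job())"
```

```text
the job is handed in; nothing more can be done
None
```

The 90 mm post is standing in the empty housing, still held with a 30 N grip and pressed against the back wall at about 12.5 N, and the job is handed in (no verdict was returned).

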